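# Slide the cover plate across the cuvette bay

## Task

Cover the cuvette rack on the white sample station: slide the green cover plate off its parking deck, without lifting it, across the open bay until it meets the dark stop rib on the far ledge, so that it lies flat and square, resting on the deck and the ledge at once. Keep the rack untouched and do not knock over or shove the jars and bottles; finish with the plate released and at rest.

Things in the scene. Friction and masses are not known exactly. Their poses are not given: they have to be found in the camera images.
- station: Fixed white sample station with green side trim, everything below in its frame. Origin on the table under the middle of the open bay; z up, y from the far ledge (-y) to the parking deck (+y), x across. Base board 12 mm thick, x -67 to 157 mm, y -120 to 265 mm. Open bay: y -35 to 35 mm. Nothing guides the plate's sides
- deck_edge (a point): Middle of the parking deck's edge at the bay (station x 0, y 35, z 60 mm). The deck's flat top lies at z = 60 mm, x -65 to 65 mm, y 35 to 250 mm
- stop_face (a point): Centre of the bay-side face of the dark steel stop rib on the far ledge (station x 0, y -95, z 65 mm). The rib runs across in x for 130 mm and is 10 mm high (z 60 to 70 mm). The ledge's flat top lies at z = 60 mm, like the deck, x -65 to 65 mm, y -115 to -35 mm
- bridge_centre (a point): Point of the station at x 0, y 0, z 60 mm in its frame: where the plate's origin lies when the plate is home (its leading end against the rib, 60 mm of it on the ledge and 60 mm on the deck)
- cover: Loose green cover plate, two white lines along its top: a flat block 190 mm long (its y), 95 mm wide (x), 16 mm thick, 0.2 to 0.4 kg, edges rounded 3 mm. Origin at the centre of its underside. Starts flat on the deck, its y roughly along the station's y, -y end leading. Too wide to grasp across. Slides with dry friction; its end reaches the ledge before it can tip into the bay
- rack: Blue rack with twelve small amber and clear cuvettes, fixed in the bay, 74 mm (x) by 52 mm (y), origin at its underside at z = 12 mm of the station; its top is at z = 46 mm, 14 mm below the deck
- jar_a: Loose capped glass jar, 42 mm across, 75 mm high, standing on the station's base board beside the ledge (station x about 125 mm). Origin at the centre of its underside
- jar_b: Loose capped glass jar, 46 mm across, 82 mm high, on the base board beside the deck (station x about 125 mm). Origin at the centre of its underside
- jar_c: Loose capped glass jar, 40 mm across, 70 mm high, on the base board beside the deck (station x about 125 mm). Origin at the centre of its underside
- bottle_big: Loose glass bottle with black cap, 80 mm across, 170 mm high, on the table to the right of the station. Origin at the centre of its underside
- bottle_white: Loose white jar with black cap, 68 mm across, 100 mm high, on the table to the right of the station. Origin at the centre of its underside
Mind the look-alikes: they are no part of the job. What is meant by the cover is not brown or yellow, and is the smaller of those in its own colour.

How it is judged:
By the outcome, as a careful person would: the job done as asked, in the order asked, and still so for the second after the job is handed in, with the robot touching nothing.
It also fails if it takes over 38 s, if anything falls off the work surface, if the arm or the gripper's body presses on something with over 40 N, if the wrist force passes 120 N, or if a joint passes its speed limit or range.

## Robot

A 7-joint arm with a two-finger parallel gripper is mounted at the origin on the work surface. World frame = base frame: x ahead of the robot, y to its left, z up, the work surface at z = 0. Lengths are in mm, angles in rad, forces in N, time in s.
With the tool pointing down it reaches from about 400 to 900 mm from the base axis. Payload 5.6 kg.
Tool frame: the origin (TCP) lies midway between the tips of the shut fingers; the grasp point (between the pads) lies 19 mm behind it; z points along the fingers, y is the line along which they close (so a half turn about z gives the same grasp; the last joint's range is limited). The gripper opens to 92 mm and grips with 3 to 60 N. Pads are 20 mm wide; open, the fingers measure 128 mm over their backs; the gripper's body (75 mm by 189 mm) begins 69 mm behind the grasp point.
Start: joints at [1.279, 0.468, -0.012, 1.603, 0.006, 1.071, -0.056], TCP at [160.013, -630.005, 179.292] pointing down, gripper open.
Joint ranges: [-2.53, 2.53], [-0.31, 2.02], [-1.57, 1.55], [0.28, 2.44], [-1.29, 4.43], [0.15, 1.84], [-2.92, 2.92]. Speed limits (rad/s): [2.57, 2.57, 3.14, 3.14, 3.14, 3.14, 3.14].

## Interface

Orientations are given as a rotation vector (axis times angle).
In Python, from cell import robot, grip, kin, viewer gives the robot as it stands. Calls block until the motion is done:
- robot.movep(position, orientation): joint-space move of the TCP to a pose.
- robot.servo_line(position, feed=150, rotation=None): straight line of the TCP; rotation=None keeps the orientation; feed is the mean speed in mm/s.
- robot.goto_joints(angles): joint-space move.
- grip(opening, newtons=None): opening from 0.0 (shut) to 1.0 (fully open); newtons is the grip in N (None keeps the last); returns when the fingers have stopped.
- robot.hold(seconds).
- kin.ik(position, orientation): joint angles nearest the present ones, or None.
- robot.observe(): the state.
- viewer.read_camera(name): name is "scene" or "top" or "wrist"; returns the picture (420x560x3 uint8, red, green, blue); there is no depth.
- viewer.camera_info(name): a dict with "camera_matrix" (3x3 intrinsics, pixels), "k1" (the pictures are not rectified: a ray, as slopes to the right and down, at radius r is drawn at 1 + k1 r^2 times it, then the intrinsics apply), "R" (3x3) and "t" (3): a world point X has camera coordinates R X + t. Camera axes: x right, y down, z forward; pixel columns grow to the right and rows downward; lengths in mm; the calibration is good to about 2 mm. A picture is of the moment at which its call begins: read the wrist's pose just before it. camera_info takes no time and is no camera call; for the wrist camera it gives the pose at the moment of the call.
A pose or a line that the arm cannot do raises robot.IKError and nothing moves.
- robot.job_done(): hands the job in; it is judged then, once.
Trained networks look in the newest picture that a camera, given by its name, has taken for a name from the list of things; names that differ only in an ending like _2 or _b are one class to them, and where a whole thing is asked for, a point or a joint stands for the part that bears it (a point fixed in the world has none). Each returns a list of dicts, best first, with "confidence" (0 to 1); they miss things now and then, are a little off and sometimes report something else, mostly with a low value. They report only what shows in the picture. A call takes as long as a camera call. They do not tell look-alikes from the thing itself.
- viewer.silhouettes(name, camera): "mask" (420x560 bool, what is visible of it).
- viewer.pinpoint(name, camera): "at" ([x, y, z] in mm, in the coordinates of the camera as it stood for that picture, good to about 4 mm: a listed point, or the origin of a listed thing).
The state is a dict: "t": time; "joints": joint angles; "joint_velocities": joint speeds; "joint_torque": joint torques, N m; "tcp_pos": TCP position; "tcp_rot": TCP orientation; "contact_force": force on the tool from outside, world axes, zero at the start; "wrist_torque": the same for the moment, N m; "grip_width": opening from 0.0 (shut) to 1.0 (fully open); "grip_force": force on a finger pad.
Only numpy, scipy, OpenCV 4.12 (cv2) and the standard library are available. Lean on these libraries where they do the work, as an engineer would, in place of code of your own. Each camera call takes 0.05 s, during which the arm holds its last target. There are 200 camera calls.

## Working session

There is one attempt and no reset: what is moved stays moved. The work goes in short steps, each a Python script; the robot and the scene stay as the last script left them, time stands still between calls to the robot, and variables do not carry over. Pictures are saved under pics/ and viewed, at most 10 in all, crops included, and the job is handed in when it is done.

```bash
ls; mkdir -p pics; cat > h.py <<'E'
import numpy as np, cv2
from cell import robot, grip, kin, viewer
def info(c):
    i=viewer.camera_info(c); return np.array(i["camera_matrix"]),i["k1"],np.array(i["R"]),np.array(i["t"])
def proj(X,I):
    K,k1,R,t=I; c=np.atleast_2d(X)@R.T+t; s=c[:,:2]/c[:,2:]; r2=(s**2).sum(1,keepdims=True)
    s=s*(1+k1*r2); return s@K[:2,:2].T+K[:2,2]
def onplane(uv,z,I):
    K,k1,R,t=I; uv=np.atleast_2d(np.array(uv,float))
    s=cv2.undistortPoints(uv.reshape(-1,1,2),K,np.array([k1,0,0,0,0.])).reshape(-1,2)
    d=np.c_[s,np.ones(len(s))]@R; o=-R.T@t
    return o+d*((z-o[2])/d[:,2])[:,None]
def save(n,im): cv2.imwrite("pics/"+n+".png",im[:,:,::-1])
E
python3 - <<'E'
from h import *
ims=[]
for c in("top","scene"):
    im=viewer.read_camera(c); I=info(c); save(c,im); print(c,-I[2].T@I[3])
    for n in("station","deck_edge","stop_face","bridge_centre","cover","rack","jar_a","bottle_big","bottle_white"):
        for d in viewer.pinpoint(n,c)[:4]:
            w=I[2].T@(np.array(d["at"])-I[3]); print(n,round(d["confidence"],2),w.round(0),proj(w,I)[0].round())
print(robot.observe()["t"], robot.observe()["tcp_rot"])
E
```

```text
pics
top [ 392.21457249  -66.80042258 1150.66408535]
station 0.94 [484. -42.  -3.] [254. 216.]
deck_edge 0.9 [481.  -7.  59.] [241. 216.]
deck_edge 0.28 [484. -41.  -5.] [254. 216.]
stop_face 0.93 [ 498. -136.   68.] [287. 209.]
stop_face 0.46 [486. -36.  -5.] [252. 216.]
bridge_centre 0.83 [483. -41.  62.] [253. 215.]
cover 0.94 [233. 274.   1.] [144. 305.]
cover 0.9 [466. 108.  60.] [200. 222.]
cover 0.76 [800.  64.   2.] [218. 112.]
cover 0.59 [ 269. -319.   -3.] [350. 289.]
rack 0.74 [482. -40.  10.] [253. 217.]
jar_a 0.7 [595.  38.  11.] [226. 179.]
jar_a 0.66 [583. 151.   9.] [188. 183.]
jar_a 0.6 [618. -86.  11.] [269. 171.]
bottle_big 0.96 [ 517. -387.   -1.] [370. 204.]
bottle_white 0.77 [ 661. -422.    1.] [380. 156.]
scene [950.73343113 705.59767082 957.43031401]
station 0.67 [484. -32.   3.] [298. 230.]
deck_edge 0.7 [475.  -3.  63.] [307. 220.]
stop_face 0.89 [ 499. -131.   66.] [275. 193.]
bridge_centre 0.83 [486. -38.  59.] [297. 214.]
bridge_centre 0.74 [ 511. -381.   -1.] [233. 164.]
cover 0.82 [ 268. -320.    2.] [308. 149.]
cover 0.68 [464. 108.  59.] [335. 247.]
cover 0.64 [801.  69.   6.] [207. 306.]
rack 0.86 [486. -36.  12.] [297. 227.]
rack 0.54 [476.  -2.  63.] [307. 220.]
jar_a 0.83 [602.  40.  14.] [274. 262.]
jar_a 0.71 [616. -81.  13.] [247. 234.]
jar_a 0.57 [588. 154.  14.] [302. 292.]
bottle_big 0.74 [ 511. -380.   -1.] [233. 164.]
bottle_white 0.6 [ 662. -418.   -0.] [185. 174.]
1.0 [ 3.11730380e+00  3.89671244e-01 -7.44270644e-05]
```

View pics/top.png

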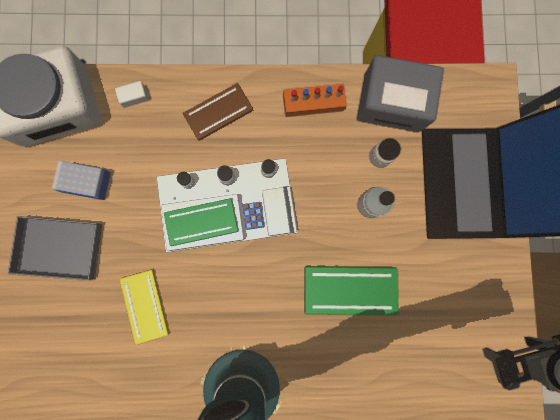

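View pics/scene.png

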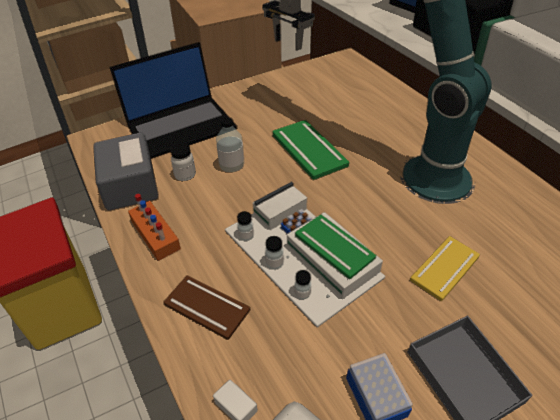

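The candidates in the top picture are the green plate on the deck (200,222), a larger green plate on the table (350,289), a yellow plate (144,305) and a brown plate (217,111). The cover is the smaller green one, at (200,222) on the deck. In the scene picture it sits at (335,247), and the large green one is on the table at (308,149). I'll check this in a crop, then move up to a viewing pose.

```bash
python3 - <<'E'
from h import *
from scipy.spatial.transform import Rotation as Ro
im=cv2.imread("pics/top.png"); cv2.imwrite("pics/crop.png",cv2.resize(im[145:325,130:410],None,fx=2.8,fy=2.8,interpolation=cv2.INTER_CUBIC))
I=info("top"); print(onplane([[200,222],[350,289]],70,I).round())
p0=robot.observe()["tcp_pos"]
robot.servo_line([p0[0],p0[1],330],feed=250)
def rv(a2): return (np.pi*np.array([np.cos(a2/2),np.sin(a2/2),0]))
for s in(1,-1):
    a2=-0.13*-1+s*np.pi/2
    q=[kin.ik([x,y,z],rv(a2)) for x,y,z in((470,50,400),(445,240,64),(470,100,64))]
    print(s,[None if k is None else np.round(k,2) for k in q])
print(robot.observe()["t"])
E
```

```text
[[ 464.  106.   70.]
 [ 277. -304.   70.]]
1 [array([ 0.75,  0.08, -0.97,  1.65,  0.07,  1.45, -0.1 ]), array([ 0.01,  0.5 , -0.71,  2.01,  0.45,  0.79, -0.83]), array([ 0.54,  0.6 , -1.03,  2.05,  0.69,  0.87, -0.76])]
-1 [array([-1.64, -0.28,  1.25,  1.75,  0.26,  1.48,  2.85]), array([ 0.38,  0.89, -1.33,  1.99,  0.98,  1.13,  1.89]), array([ 0.69,  0.84, -1.32,  2.05,  0.96,  1.08,  2.17])]
1.75
```

View pics/crop.png

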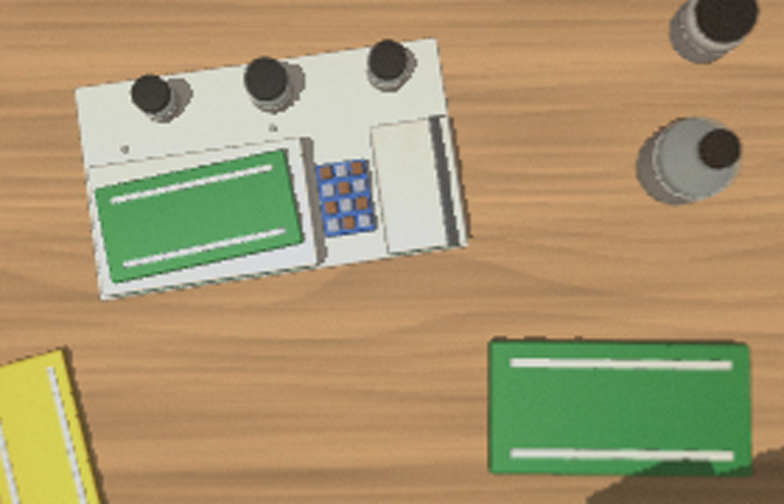

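The crop confirms the cover: the small green plate on the white deck at crop (200,215), about 5° askew. The rack is at (345,197), the dark rib at (447,180) and the larger green decoy at (620,405). I'll move to the viewing pose next.

```bash
python3 - <<'E'
from h import *
a2=0.13+np.pi/2
robot.movep([470,40,400],np.pi*np.array([np.cos(a2/2),np.sin(a2/2),0]))
robot.hold(0.1)
I=info("wrist"); im=viewer.read_camera("wrist"); save("wrist1",im); np.savez("w1.npz",K=I[0],k1=I[1],R=I[2],t=I[3])
print(-I[2].T@I[3])
for n in("station","deck_edge","stop_face","bridge_centre","cover","rack"):
    for d in viewer.pinpoint(n,"wrist")[:2]:
        w=I[2].T@(np.array(d["at"])-I[3]); print(n,round(d["confidence"],2),w.round(1),proj(w,I)[0].round())
m=viewer.silhouettes("cover","wrist")
hsv=cv2.cvtColor(im,cv2.COLOR_RGB2HSV)
for d in m[:2]:
    mk=d["mask"].astype(np.uint8); c=max(cv2.findContours(mk,0,1)[0],key=cv2.contourArea)
    r=cv2.minAreaRect(c); b=cv2.boxPoints(r); w=onplane(b,74,I); print(d["confidence"],b.round(),w.round(1),np.linalg.norm(w-np.roll(w,1,0),axis=1))
print(robot.observe()["t"])
E
```

```text
[459.46530636 118.5775526  604.93857636]
station 0.98 [483.2 -32.9  -3.9] [282. 197.]
station 0.4 [486.1 -37.8   8. ] [283. 201.]
deck_edge 0.65 [480.7  -2.1  60.1] [283. 188.]
stop_face 0.85 [ 506.9 -130.9   66.3] [288. 260.]
bridge_centre 0.63 [488.4 -38.8  61.8] [285. 209.]
cover 0.97 [463.6 108.7  61.2] [281. 121.]
cover 0.69 [233.5 273.2   0.6] [157.   3.]
rack 0.72 [485.9 -36.8   7.7] [283. 200.]
0.85 [[116. 272.]
 [148. 240.]
 [166. 256.]
 [134. 288.]] [[ 198.5 -191.4   74. ]
 [ 257.3 -120.3   74. ]
 [ 288.2 -149.1   74. ]
 [ 229.7 -222.4   74. ]] [43.96714564 92.19436462 42.23432946 93.69467142]
0.78 [[417. 123.]
 [472. 108.]
 [499. 208.]
 [444. 223.]] [[678.6 134.3  74. ]
 [761.9 169.2  74. ]
 [857.1  14.4  74. ]
 [766.2 -24.   74. ]] [180.96662103  90.27520361 181.71179485  98.61908299]
4.875
```

View pics/wrist1.png

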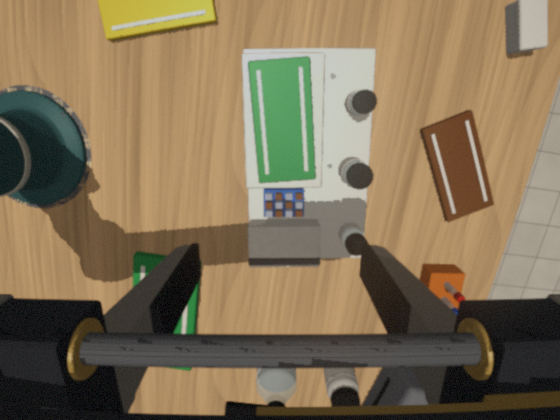

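The wrist picture shows the cover at (282,120), the deck over rows 53–187, the rack at (284,203) and the ledge with its rib at (284,245–265). I'll refine the poses by fitting the model to image edges.

```bash
cat > fit.py <<'E'
from h import *
from scipy.optimize import minimize
def seg(a,b,n=60): return np.linspace(a,b,n)
def rect(x0,x1,y0,y1,z):
    c=np.array([[x0,y0,z],[x1,y0,z],[x1,y1,z],[x0,y1,z]],float); return [seg(c[i],c[(i+1)%4]) for i in range(4)]
D=rect(-65,65,35,250,60); L=rect(-65,65,-115,-35,60); B=rect(-67,157,-120,265,12)
ST=np.vstack([D[0],D[1],D[2],D[3],L[1],L[2],B[0],B[1],B[2],seg([-65,-95,70],[65,-95,70])])
CV=np.vstack(rect(-46.6,46.6,-94.1,94.1,75))
def pose(P,p):
    c,s=np.cos(p[2]),np.sin(p[2]); return np.c_[P[:,0]*c-P[:,1]*s+p[0],P[:,0]*s+P[:,1]*c+p[1],P[:,2]]
def fit(P,dt,I,p0):
    def cost(p):
        uv=proj(pose(P,[p[0],p[1],p[2]/100]),I).astype(np.float32)
        v=cv2.remap(dt,uv[:,:1],uv[:,1:],1,borderValue=5.)
        return np.minimum(v,4).mean()
    best=min((minimize(cost,[p0[0]+a,p0[1]+b,100*p0[2]+c],method="Nelder-Mead",options=dict(initial_simplex=np.array([p0[0]+a,p0[1]+b,100*p0[2]+c])+np.vstack([np.zeros(3),4*np.eye(3)]))) for a in(-4,4) for b in(-4,4) for c in(-4,3)),key=lambda r:r.fun)
    return np.array([best.x[0],best.x[1],best.x[2]/100]),best.fun
def greenmask(im):
    h=cv2.cvtColor(im,cv2.COLOR_RGB2HSV); return cv2.inRange(h,(50,110,40),(80,255,255))
def station_fit(im,I,p0):
    e=cv2.Canny(cv2.resize(im,None,fx=1,fy=1),40,110); dt=cv2.distanceTransform(255-e,2,5)
    return fit(ST,dt,I,p0)
def cover_fit(im,I,p0):
    m=greenmask(im); c0=proj([[p0[0],p0[1],76]],I)[0]
    m=cv2.morphologyEx(m,cv2.MORPH_CLOSE,np.ones((9,9)))
    n,l,s,c=cv2.connectedComponentsWithStats(m); k=l[int(c0[1]),int(c0[0])]
    m=(l==k).astype(np.uint8)
    # signed boundary at half pixel
    dt=np.abs(np.where(m>0,cv2.distanceTransform(m,2,5)-.5,-(cv2.distanceTransform(1-m,2,5)-.5))).astype(np.float32)
    return fit(CV,dt,I,p0),m
def draw(im,I,ps,pc,box,f,name):
    o=cv2.resize(im,None,fx=f,fy=f,interpolation=cv2.INTER_CUBIC)
    for P,p,col in((ST,ps,(255,0,0)),(CV,pc,(255,0,255))):
        for u,v in (proj(pose(P,p),I)+.5)*f-.5: cv2.circle(o,(int(round(u)),int(round(v))),0,col,-1)
    x0,x1,y0,y1=[int(b*f) for b in box]; save(name,o[y0:y1,x0:x1])
def rel(ps,pc):
    c,s=np.cos(ps[2]),np.sin(ps[2]); d=pc[:2]-ps[:2]; return np.array([c*d[0]+s*d[1],-s*d[0]+c*d[1],np.degrees(pc[2]-ps[2])])
E
python3 - <<'E'
from fit import *
z=np.load("w1.npz"); Iw=(z["K"],float(z["k1"]),z["R"],z["t"])
for n,I in(("wrist1",Iw),("top",info("top")),("scene",info("scene"))):
    im=cv2.imread(f"pics/{n}.png")[:,:,::-1].copy()
    ps,f=station_fit(im,I,[486,-38,.13]); (pc,g),m=cover_fit(im,I,[464,108,.2])
    print(n,ps.round(3),round(f,2),pc.round(3),round(g,2),rel(ps,pc).round(1))
    if n=="wrist1": draw(im,I,ps,pc,(210,410,30,280),2.4,"ov1")
E
```

```text
wrist1 [ 4.86088e+02 -3.52720e+01  1.31000e-01] 1.35 [4.64883e+02 1.09040e+02 2.18000e-01] 1.98 [ -2.1 145.8   4.9]
top [ 4.86364e+02 -3.79610e+01  1.33000e-01] 0.5 [4.64583e+02 1.03542e+02 2.04000e-01] 0.52 [ -2.8 143.1   4.1]
scene [ 4.8685e+02 -3.4991e+01  1.3300e-01] 0.59 [4.70322e+02 1.10910e+02 2.04000e-01] 0.72 [  3.  146.8   4. ]
```

View pics/ov1.png

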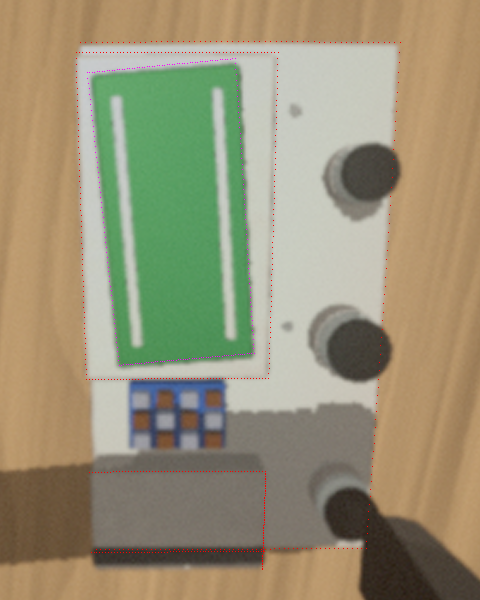

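```bash
python3 - <<'E'
from fit import *
z=np.load("w1.npz"); Iw=(z["K"],float(z["k1"]),z["R"],z["t"])
w=onplane(np.array([[92,77],[239,65],[253,355],[118,366]])/2.4+[210,30],75,Iw)
d=onplane(np.array([[77,53],[277,53],[268,378],[86,378]])/2.4+[210,30],60,Iw)
print(w.round(1),w.mean(0),[np.linalg.norm(w[i]-w[i-1]).round(1) for i in range(4)],[np.linalg.norm(d[i]-d[i-1]).round(1) for i in range(4)])
ps=np.array([486.3,-36.5,.132]); 
yaw=np.mean([np.arctan2(*(w[0]-w[3])[[1,0]]),np.arctan2(*(w[1]-w[2])[[1,0]])])-np.pi/2
print(yaw,rel(ps,np.r_[w.mean(0)[:2],yaw]))
E
```

```text
[[403.  188.2  75. ]
 [493.8 206.9  75. ]
 [531.1  25.2  75. ]
 [439.9   5.8  75. ]] [466.93855655 106.52144394  75.        ] [np.float64(186.1), np.float64(92.7), np.float64(185.5), np.float64(93.2)] [np.float64(214.2), np.float64(128.7), np.float64(214.3), np.float64(129.7)]
0.20058774745080932 [ -0.36895711 144.32554448   3.92978846]
```

```bash
cat >> h.py <<'E'
PS=np.array([486.3,-36.5,.132])
RV=np.pi*np.array([np.cos((PS[2]+np.pi/2)/2),np.sin((PS[2]+np.pi/2)/2),0])
def W(x,y,z):
    c,s=np.cos(PS[2]),np.sin(PS[2]); return [PS[0]+c*x-s*y,PS[1]+s*x+c*y,z]
def F():
    f=np.array(robot.observe()["contact_force"]); c,s=np.cos(PS[2]),np.sin(PS[2]); return np.round([c*f[0]+s*f[1],-s*f[0]+c*f[1],f[2]],1)
E
python3 - <<'E'
from fit import *
grip(0.5)
robot.movep(W(0,272,160),RV); robot.servo_line(W(0,272,65),feed=120)
robot.hold(.1); print(F(),robot.observe()["t"],robot.observe()["grip_width"])
y=272
for y in (255,250,245,240,230,220,215):
    robot.servo_line(W(0,y,65),feed=40); print(y,F())
im=viewer.read_camera("top"); save("top2",im); I=info("top")
(pc,g),m=cover_fit(im,I,W(0,120,0)[:2]+[.13]); print(pc,g,rel(PS,pc))
draw(im,I,PS,pc,(140,320,140,270),4,"ov2"); print(robot.observe()["t"])
E
```

```text
[ 0.8  0.2 -0.2] 7.9 0.4978544802015902
255 [ 1.  -0.6  0.2]
250 [-0.5 -0.2  0.8]
245 [ 0.4  0.9 -0.4]
240 [ 0.  -0.7 -0.3]
230 [0.2 0.5 0.3]
220 [-0.4 -0.4 -0.4]
215 [ 0.7 -0.1  0.1]
[4.70059792e+02 7.37090422e+01 2.16942711e-01] 2.8681905269622803 [ -1.59354461 111.38778191   4.86685886]
10.425
```

View pics/ov2.png

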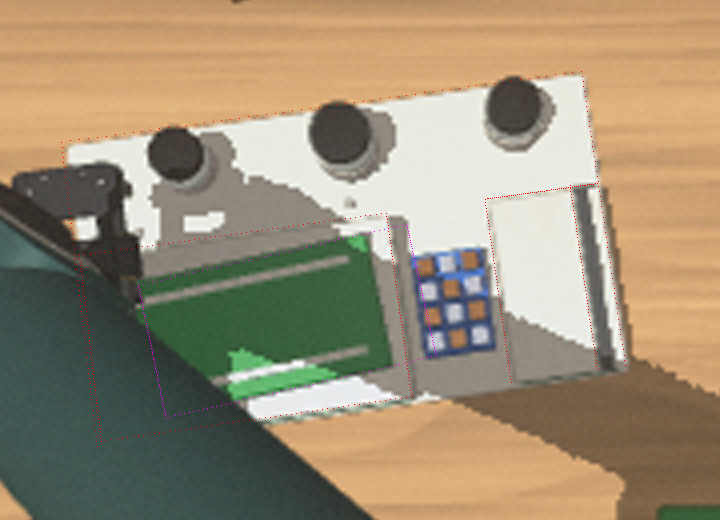

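```bash
python3 - <<'E'
from fit import *
o=robot.observe(); print(o["tcp_pos"],W(0,215,65),o["contact_force"],o["wrist_torque"],o["t"])
I=info("top"); print(((proj([W(x,y,65) for x,y in((0,215),(32,215),(32,205),(47,239),(-47,239))],I)-[140,140])*4).round())
im=viewer.read_camera("wrist"); save("wrist3",im)
E
```

```text
[458.04593459 176.55701028  65.01485725] [np.float64(458.00234374937867), np.float64(176.62963813304256), 65] [ 0.07138357 -0.59853172  0.39978701] [-0.03891313 -0.09125239 -0.0451982 ] 10.425
[[137. 338.]
 [132. 293.]
 [146. 291.]
 [ 95. 276.]
 [111. 411.]]
```

View pics/wrist3.png

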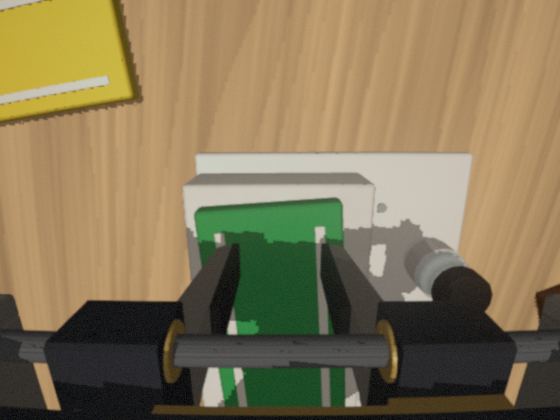

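The plate hasn't moved, and the fingers are over it: the tips draw back when the gripper is open. I'll measure by how much with a light touch on the plate top.

```bash
python3 - <<'E'
from fit import *
z=64.5
while z>45:
    robot.servo_line(W(0,215,z),feed=20); f=F()
    if f[2]>2.5:
        robot.hold(.05); f2=F(); print(z,f,f2)
        if f2[2]>2: break
    z-=0.75
print(z,F(),robot.observe()["tcp_pos"])
robot.servo_line(W(0,215,z+6),feed=60); print(F(),robot.observe()["t"])
E
```

```text
45.0 [-1.  -0.1  0.2] [457.95186736 176.62194576  45.70171613]
[ 0.4 -0.4  0. ] 17.225
```

```bash
python3 - <<'E'
from fit import *
im=viewer.read_camera("wrist"); sc=viewer.read_camera("scene"); I=info("wrist"); S=info("scene"); o=robot.observe()
K,k1,R,t=I; print(K[0,0],k1,(-R.T@t).round(1),R.round(2).tolist(),o["tcp_pos"],o["t"],o["grip_width"])
T=np.array(o["tcp_pos"]); c,s=np.cos(PS[2]),np.sin(PS[2])
for dz in(0,15,30,45):
    print(dz,proj([T+[23*c*k,23*s*k,dz] for k in(-1,1)],I).round(),proj([T+[23*c*k,23*s*k,dz] for k in(-1,1)],S).round())
a=cv2.resize(sc[150:330,240:420],(540,540),interpolation=cv2.INTER_CUBIC); b=cv2.resize(im,(260,195))
out=np.zeros((540,800,3),np.uint8); out[:,:540]=a; out[:195,540:]=b; save("cmp",out)
E
```

```text
325.9219860086089 -0.0524675687464705 [447.  256.  256.2] [[0.99, 0.13, 0.0], [0.12, -0.95, 0.28], [0.04, -0.28, -0.96]] [458.10616654 176.57620133  51.12275358] 17.325 0.5009455247708381
0 [[246. 238.]
 [315. 238.]] [[360. 262.]
 [346. 272.]]
15 [[244. 246.]
 [317. 246.]] [[361. 258.]
 [347. 268.]]
30 [[241. 256.]
 [320. 256.]] [[361. 254.]
 [347. 264.]]
45 [[238. 268.]
 [323. 268.]] [[362. 250.]
 [348. 260.]]
```

View pics/cmp.png

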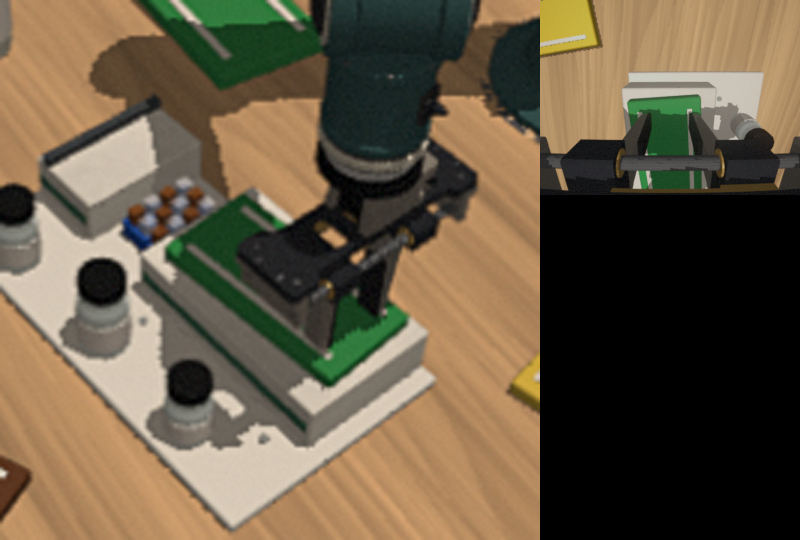

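The fingers are clearly above the plate: in the crop the tips sit at (325,350) and (378,312), over the green. The finger gap in the wrist picture puts the tips about 32 mm short of the TCP, so contact should come just below z=45.

```bash
python3 - <<'E'
from fit import *
robot.servo_line(W(0,215,46.5),feed=80)
z=45.5
while z>34:
    robot.servo_line(W(0,215,z),feed=40); f=F()
    if f[2]>2.5: break
    z-=1
print(z,f,F(),robot.observe()["tcp_pos"])
if f[2]>2.5: robot.servo_line(W(0,215,z+5),feed=80)
print(F(),robot.observe()["t"])
E
```

```text
40.5 [-2.4 -1.1  6.6] [-2.4 -1.1  6.6] [458.12687805 176.67193876  41.12747859]
[-1.   0.5  0.4] 19.325
```

```bash
python3 - <<'E'
from fit import *
Z=30.5
robot.servo_line(W(0,264,46),feed=150); robot.servo_line(W(0,264,Z),feed=80)
robot.servo_line(W(0,240,Z),feed=60); print(240,F())
robot.servo_line(W(0,215,Z),feed=60); print(215,F(),robot.observe()["t"])
im=viewer.read_camera("wrist"); im2=viewer.read_camera("scene"); 
a=cv2.resize(im2[150:330,240:420],(540,540),interpolation=cv2.INTER_CUBIC); b=cv2.resize(im,(260,195))
out=np.zeros((540,800,3),np.uint8); out[:,:540]=a; out[:195,540:]=b; save("cmp2",out)
E
```

```text
240 [ 0.5 -0.3  0.5]
215 [ 0.1 -0.1 -0.1] 21.2583
```

View pics/cmp2.png

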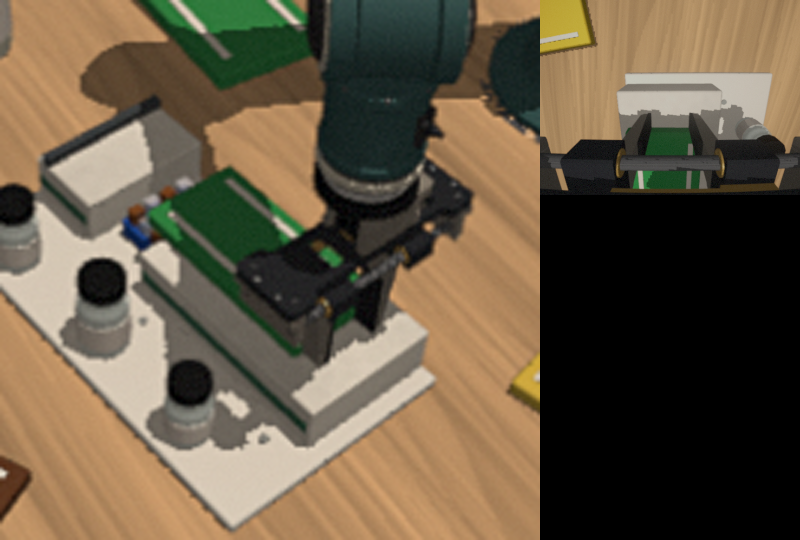

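The pushing now works: the cover has slid forward, with its leading end over the bay at crop (150–230,170–215), and it looks square to the station. I'll carry on to the rib, watching the force.

```bash
python3 - <<'E'
from fit import *
Z=30.5
robot.servo_line(W(0,116,Z),feed=60); print(116,F(),robot.observe()["t"])
y=116
while y>92 and robot.observe()["t"]<31:
    y-=1.5; robot.servo_line(W(0,y,Z),feed=30); f=F()
    if f[1]>6: break
print(y,f,robot.observe()["tcp_pos"],W(0,y,Z),robot.observe()["t"])
E
```

```text
116 [ 0.   0.3 -0.3] 23.1583
102.5 [-1.9  7.5 -0.8] [472.24844635  67.95958476  30.56723554] [np.float64(472.8092569037736), np.float64(65.10831585412494), 30.5] 25.4083
```

```bash
python3 - <<'E'
from fit import *
robot.servo_line(W(0,101.3,30.5),feed=30); robot.hold(.1); print(F())
robot.servo_line(W(0,125,30.5),feed=80); robot.servo_line(W(0,150,130),feed=250)
robot.movep(W(-30,260,230),RV); print(robot.observe()["t"])
out=[]
for n in("wrist","top","scene"):
    I=info(n); im=viewer.read_camera(n); save("fin_"+n,im)
    (pc,g),m=cover_fit(im,I,[PS[0],PS[1],PS[2]]); print(n,rel(PS,pc).round(1),round(g,2))
    if n=="top": 
        draw(im,I,PS,pc,(150,310,140,270),2.5,"fa")
        for d in viewer.pinpoint("cover",n)[:3]: print(rel(PS,np.r_[(I[2].T@(np.array(d["at"])-I[3]))[:2],0]).round(1),d["confidence"])
    if n=="scene": draw(im,I,PS,pc,(230,380,160,300),2.5,"fb")
a,b=cv2.imread("pics/fa.png"),cv2.imread("pics/fb.png"); H=max(a.shape[0],b.shape[0])
p=lambda x:cv2.copyMakeBorder(x,0,H-x.shape[0],0,0,0); cv2.imwrite("pics/fin.png",np.hstack([p(a),p(b)]))
print(robot.observe()["t"])
E
```

```text
[-1.3 10.5 -0.5]
27.425
wrist [-8.  10.2  0.1] 3.35
top [-9.  -2.4 -0.1] 1.8
[-6.4  3.6 -7.6] 0.9
[324.2  57.   -7.6] 0.83
[-252.5 -256.1   -7.6] 0.67
scene [-3.2  4.9 -0.2] 0.83
27.625
```

View pics/fin.png

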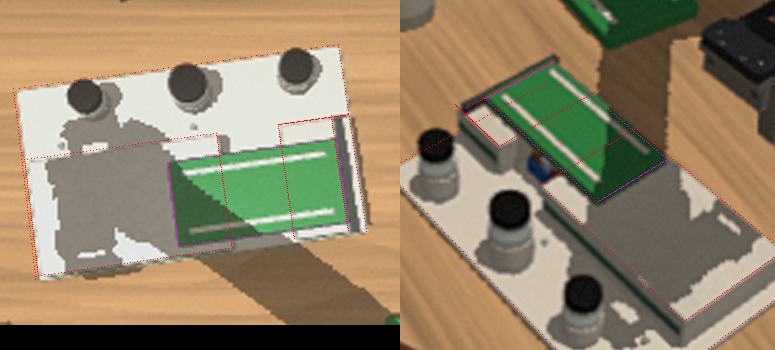

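The cover is against the rib, square, and bridges the bay, but it sits about 6.5 mm toward −x. There are 10 s left, so I'll centre it with a two-finger push from the side, provided IK allows it.

```bash
python3 - <<'E'
from fit import *
best=None
q0=np.array(robot.observe()["joints"])
for a2 in(PS[2],PS[2]+np.pi):
    rv=np.pi*np.array([np.cos(a2/2),np.sin(a2/2),0])
    qs=[kin.ik(W(x,0,z),rv) for x,z in((-85,130),(-85,30.5),(-57,30.5))]
    if any(q is None for q in qs): print(a2,"no"); continue
    d=np.abs(np.array(qs[0])-q0).max(); e=np.abs(np.diff(qs,axis=0)).max(); print(a2,d,e,np.round(qs[1],2))
    if e<1 and (best is None or d<best[0]): best=(d,rv)
if best:
    rv=best[1]
    robot.movep(W(-85,0,130),rv); t=robot.observe()["t"]; print(t)
    if t<32:
        robot.servo_line(W(-85,0,30.5),feed=150); robot.servo_line(W(-70,0,30.5),feed=60)
        robot.servo_line(W(-58,0,30.5),feed=30); print(F(),robot.observe()["t"])
        robot.servo_line(W(-85,0,30.5),feed=90); robot.servo_line(W(-85,0,120),feed=200)
I=info("scene"); im=viewer.read_camera("scene"); save("end_scene",im); (pc,g),m=cover_fit(im,I,PS); print("scene",rel(PS,pc).round(1),round(g,2))
I=info("top"); im=viewer.read_camera("top"); save("end_top",im); (pc,g),m=cover_fit(im,I,PS); print("top",rel(PS,pc).round(1),round(g,2))
print(robot.observe()["t"])
E
```

```text
0.132 0.9487433593230716 0.22294552317045957 [ 0.66  0.42 -0.72  2.25  0.48  0.62 -1.85]
3.2735926535897932 1.8236258128332972 0.23737650607364802 [ 1.    0.67 -1.18  2.24  0.88  0.84  0.94]
28.725
[-0.8 -0.1  0.2] 30.4917
scene [ 4.6  4.1 -0.4] 0.74
top [-1.4 -3.6  0.4] 1.94
31.6417
```

```bash
python3 -c "
from h import *
print(F(),robot.job_done())"
```

```text
the job is handed in; nothing more can be done
[-0.4 -0.6 -0.5] None
```

I handed the job in at about 31.6 s: the green cover lies flat on the deck and the ledge, square to within about half a degree, against the stop rib and within a few millimetres of centre, with the gripper clear of it. I did not press it against the rib again after the final sideways nudge. During setup, the fingertips also touched the top of the plate once, at about 7 N.

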